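# Zero a contour gauge and lock it

## Robot

A 7-joint arm with a two-finger parallel gripper is mounted at the origin on a cart in front of the work surface, level with it; the furniture and walls round the work are solid. World frame = base frame: x ahead of the robot, y to its left, z up, the work surface at z = 0. Lengths are in mm, angles in rad, forces in N, time in s.
With the tool pointing down it reaches from about 350 to 775 mm from the base axis. Payload 3.1 kg.
Tool frame: the origin (TCP) lies on the front face of the gripper's body, between the roots of the fingers; the fingertips stand 73 mm ahead of it and the grasp point (between the pads) lies 54 mm ahead of it; z points along the fingers, y is the direction in which the jaws open and shut (so a half turn about z gives the same grasp; the last joint's range is limited). The gripper opens to 85 mm and grips with 20 to 120 N. Pads are 22 mm wide; open, the fingers measure 114 mm over their backs; the gripper's body (76 mm by 85 mm) begins 54 mm behind the grasp point. The pads swing forward as they close: fully open they stand 13 mm farther back than shut.
Start: joints at [1.089, 0.311, 0.014, 1.512, -0.004, 1.319, -0.027], TCP at [234.201, -497.66, 303.904] pointing down, gripper open.
Joint ranges: [-2.7, 2.7], [-0.3, 1.91], [-1.27, 1.3], [0.12, 2.57], [-1.44, 4.58], [0.2, 2.03], [-3.05, 3.05]. Speed limits (rad/s): [2.79, 2.79, 3.14, 3.14, 3.14, 3.14, 3.14].

## Interface

Orientations are given as a unit quaternion [x, y, z, w].
In Python, from plant import manip, get_image, job_done, search_frame, silhouettes gives the robot as it stands.
- The arm moves only by the tool step_arm, never from a script. Its argument "rows" is a list of rows, each an object of numbers: "gripper": the gripper's target within -1 to 1 (fully open at 1, half-way at 0, shut at -1); "dx", "dy", "dz": the shift along the tool's x, y, z in m; "ax", "ay", "az": the turn, a rotation vector about the tool's x, y, z in degrees. In form: [{"gripper": .., "dx": .., "dy": .., "dz": .., "ax": .., "ay": .., "az": ..}, ...]. A call has 1 to 5 rows; each row is the pose to reach, as a shift and turn from the pose commanded when the call began, along the tool's axes at that moment; what a row does not reach only later rows make up. A row lasts 1/12 s, in which the tool goes at most 41.7 mm and 7.16 degrees, less where a joint would pass 70% of its speed; a pose out of reach is approached as far as the arm can. A call with a gripper value outside its range is refused whole. The fingers move at their own pace and stop on an object; "newtons" is the grip in N (left out, the last holds). Time passes only in rows, so rows that repeat a pose let the fingers close. It gives the time, the measured TCP pose, the force and the opening at its end, in the units of the state.
- manip.observe(): the state, without advancing time (a new reading comes with each control period).
- get_image(name): name is "side" or "top" or "wrist"; returns a dict with "frame" (480x640x3 uint8, red, green, blue), "fx", "fy", "cx", "cy" (pixels), "world_from_camera" (4x4, takes a point from camera to world coordinates). Camera axes: x right, y up, looking along -z (the intrinsics and any distortion apply to the point x, -y, -z); pixel columns grow to the right and rows downward; lengths in mm; the calibration is good to about 2 mm. A picture is of the moment at which its call begins. There is no depth.
- job_done(): hands the job in, once; it reports no verdict.
Trained networks look in a picture, given as the dict that the camera call returned (one of the last four; its "shot" number tells which), for a name from the list of things; names that differ only in an ending like _2 or _b are one class to them, and where a whole thing is asked for, a point or a joint stands for the part that bears it (a point fixed in the world has none). Each returns a list of dicts, best first, with "conf" (0 to 1); they miss things now and then, are a little off and sometimes report something else, mostly with a low value. They report only what shows in the picture. A call takes as long as a camera call.
- search_frame(name, picture): "position" ([row, column] in pixels, amid what is visible of it).
- silhouettes(name, picture): "pixels" (480x640 bool, what is visible of it) and "position" ([row, column] in pixels, amid what is visible of it).
The state is a dict: "clock": time; "qpos": joint angles; "qvel": joint speeds; "joint_efforts": joint torques, N m; "eef_pos": TCP position; "tcp_rot": TCP orientation; "ft_force": force on the tool from outside, world axes, zero at the start; "ft_torque": the same for the moment, N m; "width": opening from 0.0 (shut) to 1.0 (fully open).
Only numpy, scipy, OpenCV 4.12 (cv2) and the standard library are available. Lean on these libraries where they do the work, as an engineer would, in place of code of your own. Each camera call takes 0.05 s, during which the arm holds its last target.

## Task

The contour gauge on the plywood board still holds the outline of the last mug. Run your fingertips along its comb of black blades from the front and push them in until the whole row is fully home and level, then push the lock lever on top of its left end clockwise until it lies along the housing, so that the row stays that way. Only push: do not pick up or drag the gauge out of its pockets, and leave the things around it where they are.

Things in the scene. Friction and masses are not known exactly. Their poses are not given: they have to be found in the camera images.
- gauge: Contour (profile) gauge lying flat and loose in low end pockets (2 mm play) of a plywood board: grey housing 40 (x) x 200 (y) x 25 mm, with a comb of 96 black blades through it that move as 16 packs, each 8.75 mm wide. Origin: centre of the housing's underside, on the board's top. x points to its back, away from the robot; y to its left end; z up. Mass 0.7 to 1 kg with blades.
- comb_front (a point): Point on the gauge: middle of the line, along the gauge's y, on which the blades' front ends lie when home (28 mm in front of the gauge's origin, 11 mm above the board). The comb spans 70 mm to either side, z = 5 to 17.5 mm over the board. Push blades to the back (+x of the gauge): each pack slides with about 1 N, stays where it is left and meets a hard stop when home.
- board: Plywood board fixed to the worktop, 130 (x) x 256 (y) x 9 mm thick; origin: centre of its underside; axes as the gauge's, which sits centred on it. Wooden strips round the gauge's two ends stand up to 14 mm above the board (10 mm in front of the gauge), all of them farther than 76 mm (in front of it 90 mm) to the left and right of the middle; the board in front of the blades is bare.
- lock (a joint): Lock lever on the gauge: 0 = open, points to the gauge's back (+x); 1.57 = locked (hard stop), lies along the housing, points to -y; grows clockwise from above. Vertical pivot at x = 0, y = +84 mm. Flat lever 12 mm wide, z = 26 to 30 mm above the gauge's underside; 44 mm from the pivot a round post of 12 mm diameter stands up to z = 47 mm. Moves with 1.5 N at the post; stays where left.
- leaf_01 (a joint): How far blade pack 1 of 16 stands out to the front from home, m (0 = home, at most 0.030); its middle is at y = +65.6 mm of the gauge.
- leaf_02 (a joint): How far blade pack 2 of 16 stands out to the front from home, m (0 = home, at most 0.030); its middle is at y = +56.9 mm of the gauge.
- leaf_03 (a joint): How far blade pack 3 of 16 stands out to the front from home, m (0 = home, at most 0.030); its middle is at y = +48.1 mm of the gauge.
- leaf_04 (a joint): How far blade pack 4 of 16 stands out to the front from home, m (0 = home, at most 0.030); its middle is at y = +39.4 mm of the gauge.
- leaf_05 (a joint): How far blade pack 5 of 16 stands out to the front from home, m (0 = home, at most 0.030); its middle is at y = +30.6 mm of the gauge.
- leaf_06 (a joint): How far blade pack 6 of 16 stands out to the front from home, m (0 = home, at most 0.030); its middle is at y = +21.9 mm of the gauge.
- leaf_07 (a joint): How far blade pack 7 of 16 stands out to the front from home, m (0 = home, at most 0.030); its middle is at y = +13.1 mm of the gauge.
- leaf_08 (a joint): How far blade pack 8 of 16 stands out to the front from home, m (0 = home, at most 0.030); its middle is at y = +4.4 mm of the gauge.
- leaf_09 (a joint): How far blade pack 9 of 16 stands out to the front from home, m (0 = home, at most 0.030); its middle is at y = -4.4 mm of the gauge.
- leaf_10 (a joint): How far blade pack 10 of 16 stands out to the front from home, m (0 = home, at most 0.030); its middle is at y = -13.1 mm of the gauge.
- leaf_11 (a joint): How far blade pack 11 of 16 stands out to the front from home, m (0 = home, at most 0.030); its middle is at y = -21.9 mm of the gauge.
- leaf_12 (a joint): How far blade pack 12 of 16 stands out to the front from home, m (0 = home, at most 0.030); its middle is at y = -30.6 mm of the gauge.
- leaf_13 (a joint): How far blade pack 13 of 16 stands out to the front from home, m (0 = home, at most 0.030); its middle is at y = -39.4 mm of the gauge.
- leaf_14 (a joint): How far blade pack 14 of 16 stands out to the front from home, m (0 = home, at most 0.030); its middle is at y = -48.1 mm of the gauge.
- leaf_15 (a joint): How far blade pack 15 of 16 stands out to the front from home, m (0 = home, at most 0.030); its middle is at y = -56.9 mm of the gauge.
- leaf_16 (a joint): How far blade pack 16 of 16 stands out to the front from home, m (0 = home, at most 0.030); its middle is at y = -65.6 mm of the gauge.
- tape_roll: Tape roll, 56 mm across, 16 mm high, left of the board; bystander. Origin under its centre.
- badge: Round pin badge, 56 mm across, 6 mm high, left of the board; bystander. Origin under its centre.
- glue_stick: Capped glue stick, 91 mm long, 25 mm thick, lying right of the board; bystander. Origin under its centre, length along its y.
- screwdriver: Screwdriver, 185 mm long, lying behind the board; bystander. Origin under its centre, length along its y.

How it is judged:
By the outcome, as a careful person would: the job done as asked, in the order asked, and still so for the second after the job is handed in, with the robot touching nothing.
It also fails if it takes over 67 s, if anything falls off the work surface, if the arm or the gripper's body presses on something with over 40 N, if the wrist force passes 120 N, or if a joint passes its speed limit or range.

## Working session

There is one attempt and no reset: what is moved stays moved. The work goes in short steps, Python scripts to look and compute and a tool call to move; the robot and the scene stay as the last step left them, time stands still between calls to the robot, and variables do not carry over. Pictures are saved under pics/ and viewed, and the job is handed in when it is done.

Besides the shell and the picture viewer there is one more tool, called after "Emit:" by a JSON object that holds its "name" and its "arguments", one argument or row to a line. step_arm: Moves the arm, as the interface text tells. Its arguments: {"type":"object","properties":{"rows":{"type":"array"},"newtons":{"type":"number"}},"required":["rows"]}

```bash
mkdir -p pics; ls; cat > h.py <<'E'
import numpy as np,cv2
from plant import manip,get_image,job_done,search_frame,silhouettes
def save(im,n,crop=None,scale=1):
    f=im["frame"][:,:,::-1]
    if crop: r0,r1,c0,c1=crop; f=f[r0:r1,c0:c1]
    if scale!=1: f=cv2.resize(f,None,fx=scale,fy=scale,interpolation=cv2.INTER_CUBIC)
    cv2.imwrite("pics/"+n+".png",f)
def proj(im,P):
    P=np.atleast_2d(P).astype(float); T=np.linalg.inv(im["world_from_camera"])
    p=P@T[:3,:3].T+T[:3,3]; z=-p[:,2]
    return np.c_[im["cx"]+im["fx"]*p[:,0]/z, im["cy"]-im["fy"]*p[:,1]/z]
def ray(im,row,col,z):
    d=np.array([(col-im["cx"])/im["fx"],-(row-im["cy"])/im["fy"],-1]);T=np.array(im["world_from_camera"])
    w=T[:3,:3]@d;o=T[:3,3];return o+w*(z-o[2])/w[2]
E
python3 - <<'E'
from h import *
s=manip.observe();print(s)
for n in("top","side"):
    im=get_image(n);save(im,n+"0");print(n,{k:v for k,v in im.items() if k!="frame"})
    for t in("gauge","board","lock","tape_roll","badge","glue_stick","screwdriver"):
        r=search_frame(t,im)
        print(t,[(x["conf"],x["position"],ray(im,*x["position"],15).round(0)) for x in r[:2]])
E
```

```text
pics
{'clock': 0.0, 'qpos': array([ 1.08929782,  0.31174274,  0.01402234,  1.51304056, -0.00440145,
        1.31915829, -0.02722317]), 'qvel': array([-7.38050174e-04, -1.59751354e-03, -8.00111207e-04, -5.41909430e-04,
       -4.75639931e-04, -2.14214592e-04,  7.10000575e-05]), 'joint_efforts': array([ 4.16994942e-05, -3.79915094e+01,  1.45645891e-01, -2.30587935e+01,
        1.20660535e-02,  1.35809236e-02,  4.50166419e-05]), 'eef_pos': array([ 233.94098022, -497.1710903 ,  302.81821383]), 'tcp_rot': array([ 9.75916111e-01,  2.18143074e-01, -3.03132660e-04, -1.11875149e-03]), 'ft_force': array([-0.34676507,  0.64266352, -0.00944066]), 'ft_torque': array([ 0.00266685, -0.02203028, -0.05309277]), 'width': 1.003598489055548}
top {'fx': 567.1321962694967, 'fy': 567.1321962694967, 'cx': 315.15765344836404, 'cy': 244.8244606056657, 'world_from_camera': array([[-1.84819895e-02,  9.85610806e-01, -1.68017125e-01,
         4.13286883e+02],
       [-9.99795436e-01, -1.68376452e-02,  1.12062600e-02,
         1.94704376e+02],
       [ 8.21599823e-03,  1.68189869e-01,  9.85720379e-01,
         1.0
[... 1138 characters left out ...]
+00,  0.00000000e+00,  0.00000000e+00,
         1.00000000e+00]]), 'shot': 2}
gauge [(0.62, [288.1, 293.0], array([519., 152.,  15.])), (0.47, [231.1, 351.7], array([701., 243.,  15.]))]
board [(0.59, [317.6, 309.3], array([508.,  78.,  15.]))]
lock [(0.63, [233.7, 354.7], array([701., 233.,  15.])), (0.53, [247.9, 276.3], array([545., 267.,  15.]))]
tape_roll [(0.82, [234.5, 256.5], array([531., 325.,  15.]))]
badge [(0.88, [258.5, 216.7], array([435., 292.,  15.])), (0.15, [271.3, 258.4], array([486., 222.,  15.]))]
glue_stick [(0.82, [351.7, 347.2], array([522., -10.,  15.]))]
screwdriver [(0.7, [232.0, 354.8], array([705., 237.,  15.])), (0.63, [305.0, 298.0], array([506., 112.,  15.]))]
```

```bash
python3 - <<'E'
import cv2
for n,c in(("top0",(150,370,200,460)),("side0",(190,390,180,400))):
    f=cv2.imread(f"pics/{n}.png");r0,r1,c0,c1=c
    cv2.imwrite(f"pics/{n}c.png",cv2.resize(f[r0:r1,c0:c1],None,fx=2.7,fy=2.7,interpolation=2))
E
```

```text
(no output)
```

View pics/top0c.png

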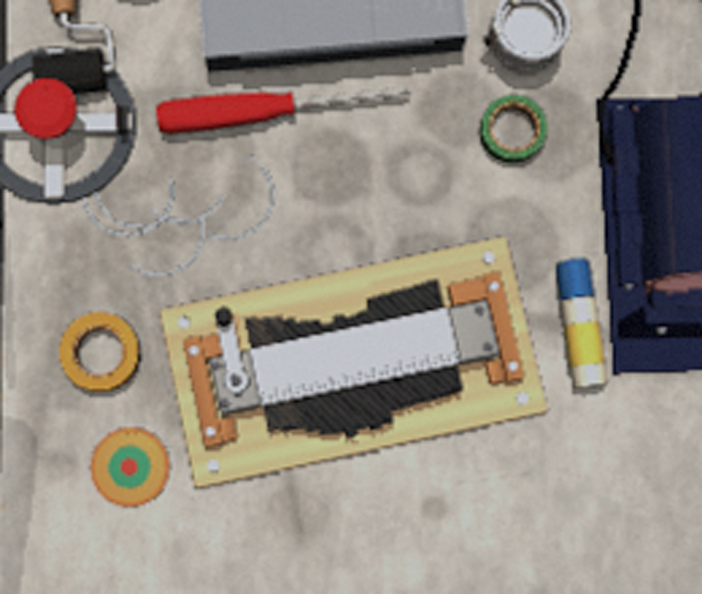

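View pics/side0c.png

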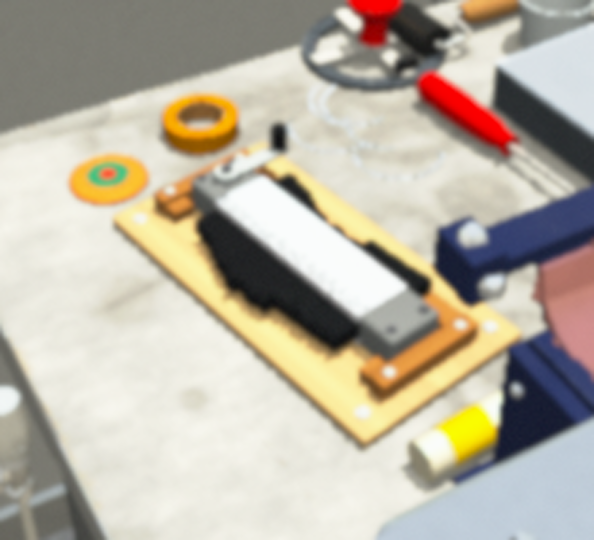

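View pics/side0.png

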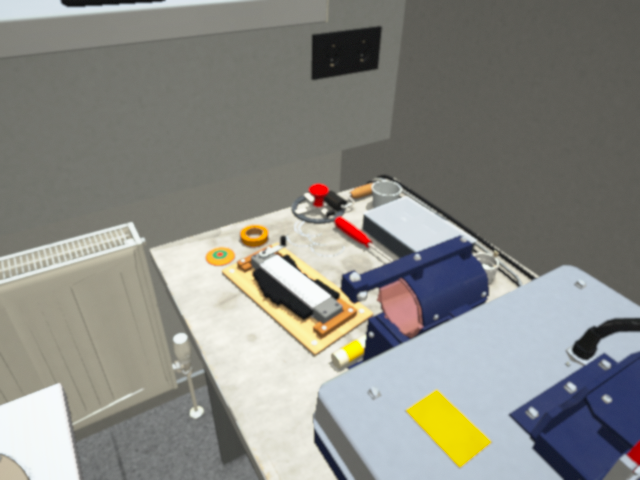

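View pics/top0.png

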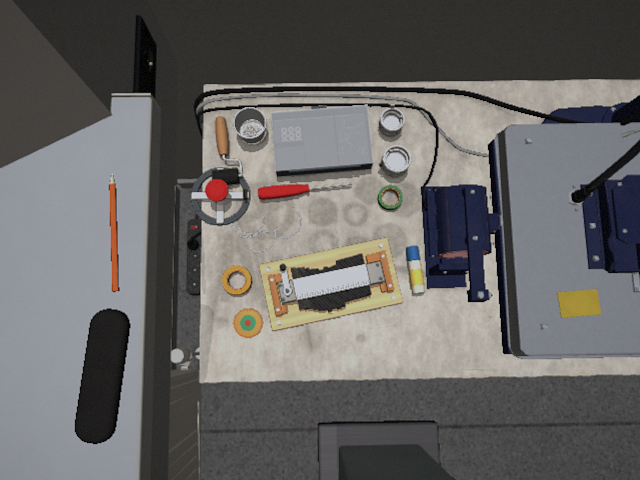

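```bash
cat >> h.py <<'E'
from scipy.optimize import least_squares
def fitpose(im,pts,px,x0):
    # pts local Nx3, px Nx2 (col,row) ; returns x,y,th
    def f(p):
        c,s=np.cos(p[2]),np.sin(p[2]);R=np.array([[c,-s,0],[s,c,0],[0,0,1]])
        return (proj(im,pts@R.T+[p[0],p[1],0])-px).ravel()
    r=least_squares(f,x0);return r.x,r.fun
E
python3 - <<'E'
from h import *
im=get_image("top")
px=np.array([(162,310),(507,237),(547,408),(196,487)])/2.7+[200,150]
pts=np.array([(65,128,9),(65,-128,9),(-65,-128,9),(-65,128,9)],float)
p,f=fitpose(im,pts,px,[520,150,0.2]);print(p,f.round(1))
# gauge fit: lever pivot & post, housing corners
im=get_image("side")
px=np.array([(115,222),(258,150),(520,335),(365,442)])/2.7+[180,190]
pts2=pts[[3,0,1,2]]
print(fitpose(im,pts2,px,[520,150,0.2]))
save(get_image("wrist"),"w0")
E
```

```text
[5.23444756e+02 1.53249124e+02 1.95377637e-01] [-0.9 -0.5  0.  -0.9  1.   1.  -0.1  0.4]
(array([5.18101209e+02, 1.50472886e+02, 2.02870803e-01]), array([-2.92232669, -1.05331694,  0.92404776, -2.75859209,  1.80207494,
       -0.22095841,  0.09264394,  1.83660464]))
```

View pics/w0.png

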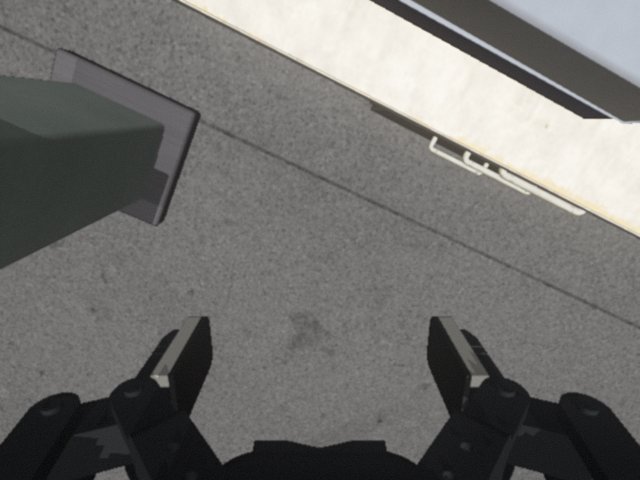

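```bash
python3 - <<'E'
from h import *
a=get_image("top");b=get_image("side")
def tri(pa,pb):
    f=lambda P:np.r_[proj(a,P)[0]-pa,proj(b,P)[0]-pb]
    r=least_squares(f,[500,0,100]);return r.x.round(0),r.fun.round(1)
print("box front-left corner",tri((508,355),(317,410)))
print("box back-left",tri((505,127),(567,267)))
print("vise front",tri((478,297),(352,283)))
print("yellow",tri((560,293),(440,397)))
print("controller box",tri((273,172),(363,215)))
E
```

```text
box front-left corner (array([ 390., -137.,  133.]), array([ 1.1, -2.7, -1.8,  0.3]))
box back-left (array([ 768., -143.,  174.]), array([-1.2,  1.3,  1.2, -0.3]))
vise front (array([477., -67., 215.]), array([-0. ,  0.1,  0.1, -0. ]))
yellow (array([ 483., -211.,  180.]), array([-0.3,  0.5,  0.3, -0.1]))
controller box (array([741., 262.,  30.]), array([ 0. , -0.1, -0.1,  0. ]))
```

Emit:
{"name": "step_arm", "arguments": {
  "rows": [
    {"gripper":-1,"dx":0.0289,"dy":-0.031},
    {"gripper":-1,"dx":0.0578,"dy":-0.062},
    {"gripper":-1,"dx":0.0866,"dy":-0.0933},
    {"gripper":-1,"dx":0.1155,"dy":-0.1245},
    {"gripper":-1,"dx":0.1445,"dy":-0.1557}
  ],
  "newtons": 20
}}

```text
invalid input
```

Emit:
{"name": "step_arm", "arguments": {
  "rows": [
    {"gripper":-1,"dx":0.0289,"dy":-0.031},
    {"gripper":-1,"dx":0.0578,"dy":-0.062},
    {"gripper":-1,"dx":0.0866,"dy":-0.0933},
    {"gripper":-1,"dx":0.1155,"dy":-0.1245},
    {"gripper":-1,"dx":0.1445,"dy":-0.1557}
  ]
}}

```text
invalid input
```

Emit:
{"name": "step_arm", "arguments": {
  "rows": [
    {"gripper":-1,"dx":0.0289,"dy":-0.031},
    {"gripper":-1,"dx":0.0578,"dy":-0.062},
    {"gripper":-1,"dx":0.0866,"dy":-0.0933},
    {"gripper":-1,"dx":0.1155,"dy":-0.1245},
    {"gripper":-1,"dx":0.1445,"dy":-0.1557}
  ]
}}

```text
invalid input
```

Emit:
{"name": "step_arm", "arguments": {
  "rows": [
    {"gripper":-1,"dx":0.144,"dy":-0.155,"dz":0,"ax":0,"ay":0,"az":0},
    {"gripper":-1,"dx":0.144,"dy":-0.155,"dz":0,"ax":0,"ay":0,"az":0},
    {"gripper":-1,"dx":0.144,"dy":-0.155,"dz":0,"ax":0,"ay":0,"az":0},
    {"gripper":-1,"dx":0.144,"dy":-0.155,"dz":0,"ax":0,"ay":0,"az":0},
    {"gripper":-1,"dx":0.144,"dy":-0.155,"dz":0,"ax":0,"ay":0,"az":0}
  ],
  "newtons": 20
}}

```text
clock: 1.47
eef_pos: [297.7, -297.3, 304.0]
tcp_rot: [0.976, 0.218, 0.0, 0.0]
ft_force: [1.2, -0.5, 0.9]
width: 0.3
```

Emit:
{"name": "step_arm", "arguments": {
  "rows": [
    {"gripper":-1,"dx":0.144,"dy":-0.155,"dz":0,"ax":0,"ay":0,"az":0},
    {"gripper":-1,"dx":0.144,"dy":-0.155,"dz":0,"ax":0,"ay":0,"az":0},
    {"gripper":-1,"dx":0.144,"dy":-0.155,"dz":0,"ax":0,"ay":0,"az":0},
    {"gripper":-1,"dx":0.144,"dy":-0.155,"dz":0,"ax":0,"ay":0,"az":0},
    {"gripper":-1,"dx":0.144,"dy":-0.155,"dz":0,"ax":0,"ay":0,"az":0}
  ]
}}

```text
clock: 1.88
eef_pos: [360.9, -98.7, 304.3]
tcp_rot: [0.976, 0.218, 0.0, 0.001]
ft_force: [1.6, -0.7, -0.4]
width: 0.001
```

Emit:
{"name": "step_arm", "arguments": {
  "rows": [
    {"gripper":-1,"dx":0.144,"dy":-0.155,"dz":0,"ax":0,"ay":0,"az":14},
    {"gripper":-1,"dx":0.144,"dy":-0.155,"dz":0,"ax":0,"ay":0,"az":14},
    {"gripper":-1,"dx":0.144,"dy":-0.155,"dz":0,"ax":0,"ay":0,"az":14},
    {"gripper":-1,"dx":0.144,"dy":-0.155,"dz":0,"ax":0,"ay":0,"az":14},
    {"gripper":-1,"dx":0.144,"dy":-0.155,"dz":0,"ax":0,"ay":0,"az":14}
  ]
}}

```text
clock: 2.3
eef_pos: [418.6, 81.2, 304.4]
tcp_rot: [0.995, 0.097, 0.001, 0.0]
ft_force: [1.2, -0.3, -0.5]
width: -0.003
```

```bash
python3 - <<'E'
from h import *
s=manip.observe();print(s["clock"],s["eef_pos"],s["tcp_rot"],s["qpos"].round(2),s["ft_force"])
im=get_image("wrist");save(im,"w1");print(im["world_from_camera"].round(3),im["fx"],im["cx"],im["cy"])
save(get_image("side"),"s1",(100,400,100,500),2)
E
```

```text
2.3 [418.62574891  81.16763368 304.36388602] [9.95282876e-01 9.70116994e-02 7.71277471e-04 3.62801859e-04] [ 0.37  0.09 -0.64  1.8   0.06  1.27 -1.66] [ 1.22502521 -0.32061626 -0.51900467]
[[ 1.94000e-01  9.28000e-01  3.18000e-01  5.01431e+02]
 [-9.81000e-01  1.83000e-01  6.50000e-02  9.76030e+01]
 [ 2.00000e-03 -3.25000e-01  9.46000e-01  3.73603e+02]
 [ 0.00000e+00  0.00000e+00  0.00000e+00  1.00000e+00]] 380.48914884314473 319.2276417110885 240.77497682468768
```

View pics/w1.png

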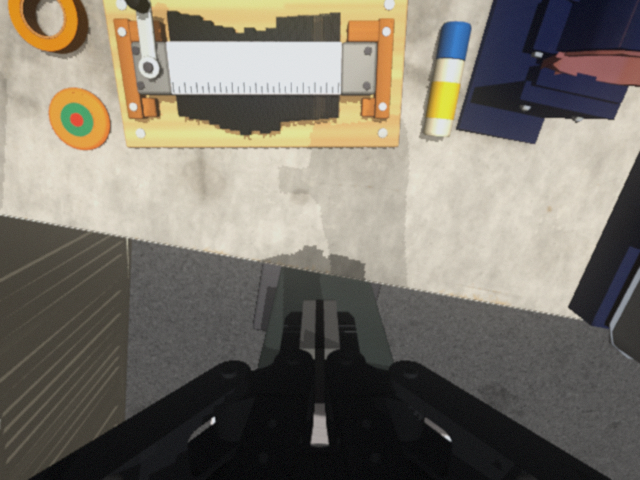

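View pics/s1.png

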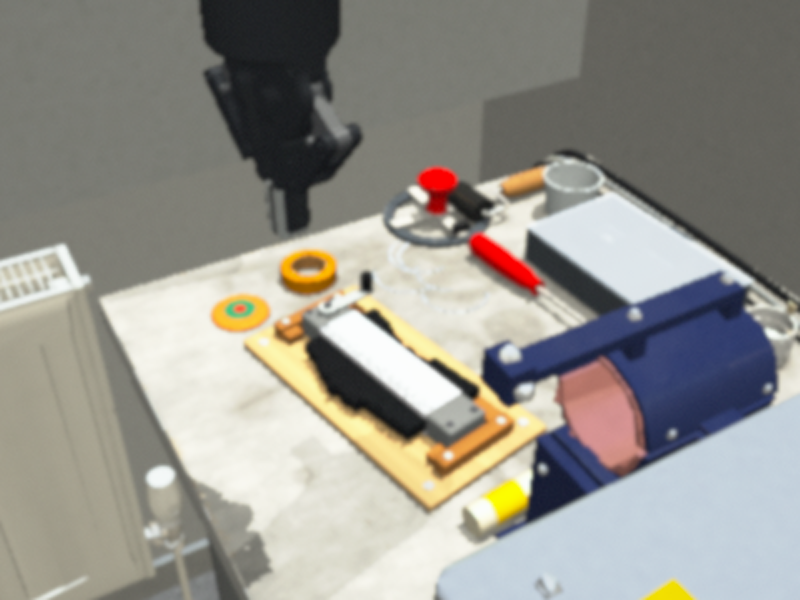

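```bash
python3 - <<'E'
from h import *
im=get_image("wrist")
save(im,"w1c",(0,160,90,420),2.4)
pts=np.array([(-65,128,9),(-65,-128,9),(0,84,39)],float)
px=np.array([(127,148),(401,147),(149,67)],float)
p,f=fitpose(im,pts,px,[522,152,.196]);print(p,f.round(1))
p,f=fitpose(im,pts[:2],px[:2],[522,152,.196]);print(p,f.round(1))
for q in ([-28,70,26],[-28,-70,26],[0,84,39],[44,84,50]):
    c,s=np.cos(p[2]),np.sin(p[2]);print(proj(im,[p[0]+c*q[0]-s*q[1],p[1]+s*q[0]+c*q[1],q[2]]))
E
```

```text
[5.22598030e+02 1.64587157e+02 2.13041914e-01] [-0.2 -0.7 -0.8 -0.5  0.9  0.9]
[5.22166667e+02 1.64100849e+02 2.13723954e-01] [ 0.4 -0.1 -0.4 -0. ]
[[177.76224543 105.58258025]]
[[339.92049529 104.91573684]]
[[150.43755764  68.64995682]]
[[135.45206423   2.39481027]]
```

View pics/w1c.png

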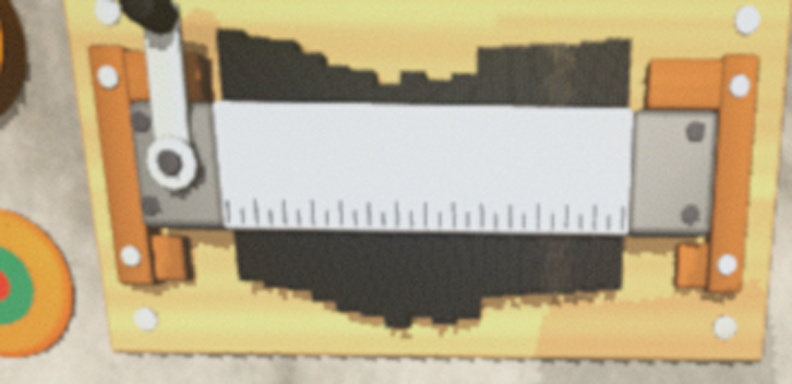

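```bash
python3 - <<'E'
from h import *
for i in range(3): im=get_image("wrist")
s=manip.observe();print(s["clock"],s["eef_pos"],s["tcp_rot"],abs(s["qvel"]).max())
save(im,"w2")
save(im,"w2c",(0,170,60,380),2.4)
E
```

```text
2.6 [418.2781577   78.13942673 303.69192161] [ 9.95316629e-01  9.66665056e-02 -3.22508754e-04  5.39171906e-04] 0.014374146883231046
```

View pics/w2c.png

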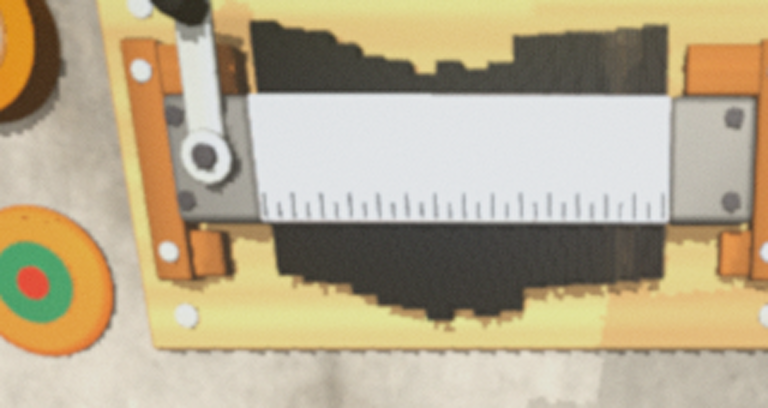

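View pics/w2.png

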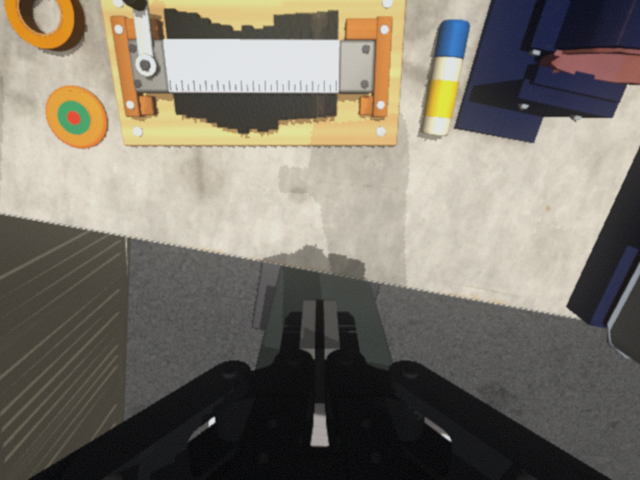

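```bash
python3 - <<'E'
from h import *
im=get_image("wrist");print({k:v for k,v in im.items() if k not in("frame",)})
s=manip.observe();e=s["eef_pos"]
print("tip",proj(im,[e+[0,0,-73],e]))
pts=np.array([(-65,128,9),(-65,-128,9)],float)
px=np.array([(124,145),(397,145)],float)
p,f=fitpose(im,pts,px,[522,152,.196]);print(p,f.round(1))
# add pivot, post, housing corners front
pts=np.array([(-65,128,9),(-65,-128,9),(0,84,39),(-20,100,34),(-20,-100,34)],float)
px=np.array([(124,145),(397,145),(145.5,65.5),(60+180/2.4,222/2.4),(60+752/2.4,222/2.4)],float)
p,f=fitpose(im,pts,px,[522,152,.196]);print(p,f.round(1))
t=get_image("top")
c,s_=np.cos(.196),np.sin(.196)
for P in ([522,152,.196],[522,162,.21]):
  c,s_=np.cos(P[2]),np.sin(P[2])
  print(proj(t,[[P[0]+c*x-s_*y,P[1]+s_*x+c*y,z] for x,y,z in pts]).round(1).tolist())
save(t,"t2",(230,340,250,410),5)
E
```

```text
{'fx': 380.48914884314473, 'fy': 380.48914884314473, 'cx': 319.2276417110885, 'cy': 240.77497682468768, 'world_from_camera': array([[ 1.93399030e-01,  9.27305672e-01,  3.20469976e-01,
         5.01241152e+02],
       [-9.81118390e-01,  1.82166127e-01,  6.49785125e-02,
         9.45564571e+01],
       [ 1.87616903e-03, -3.26985768e-01,  9.45027400e-01,
         3.72736025e+02],
       [ 0.00000000e+00,  0.00000000e+00,  0.00000000e+00,
         1.00000000e+00]]), 'shot': 14}
tip [[319.60164666 319.57579396]
 [320.44011062 475.81635071]]
[5.23532483e+02 1.53878397e+02 1.94850755e-01] [-1.1  0.2  1.1  0.1]
[5.23317021e+02 1.53699287e+02 1.95147480e-01] [-0.9  0.5  1.3  0.3  0.7 -0.1 -1.9 -0.   0.8 -0.1]
[[273.2, 331.6], [404.3, 302.8], [288.3, 291.8], [282.2, 304.3], [386.3, 281.6]]
[[268.6, 332.5], [399.3, 301.9], [283.1, 292.5], [277.2, 305.1], [381.0, 281.0]]
```

View pics/t2.png

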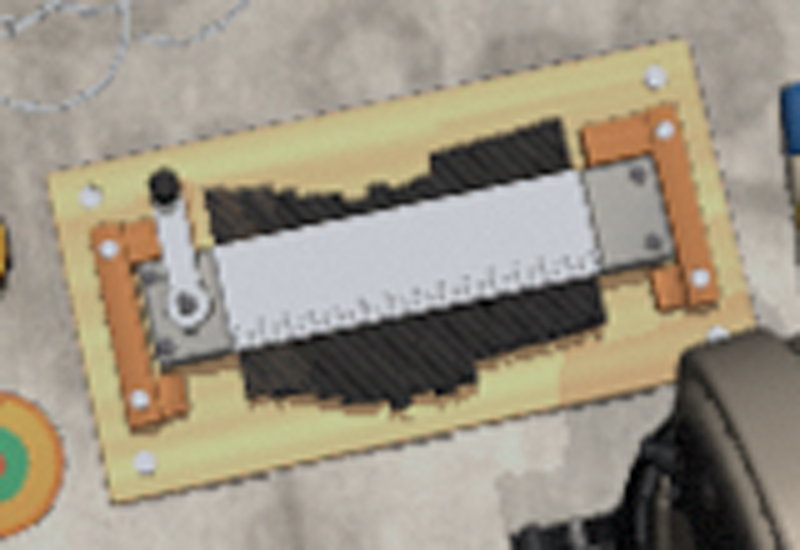

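Emit:
{"name": "step_arm", "arguments": {
  "rows": [
    {"gripper":-1,"dx":0.017,"dy":0.012,"dz":0.198,"ax":0,"ay":0,"az":0},
    {"gripper":-1,"dx":0.017,"dy":0.012,"dz":0.198,"ax":0,"ay":0,"az":0},
    {"gripper":-1,"dx":0.017,"dy":0.012,"dz":0.198,"ax":0,"ay":0,"az":0},
    {"gripper":-1,"dx":0.017,"dy":0.012,"dz":0.198,"ax":0,"ay":0,"az":0},
    {"gripper":-1,"dx":0.017,"dy":0.012,"dz":0.198,"ax":0,"ay":0,"az":0}
  ]
}}

```text
clock: 3.12
eef_pos: [436.4, 68.7, 103.2]
tcp_rot: [0.995, 0.096, -0.001, 0.001]
ft_force: [-0.7, -1.0, 0.0]
width: 0.001
```

Emit:
{"name": "step_arm", "arguments": {
  "rows": [
    {"gripper":-1,"dx":0,"dy":0,"dz":0.019,"ax":0,"ay":0,"az":0},
    {"gripper":-1,"dx":0.0,"dy":0.0,"dz":0.019,"ax":0,"ay":0,"az":0},
    {"gripper":-1,"dx":0.0,"dy":0.0,"dz":0.019,"ax":0,"ay":0,"az":0}
  ]
}}

```text
clock: 3.37
eef_pos: [436.8, 69.8, 86.4]
tcp_rot: [0.995, 0.097, -0.001, 0.0]
ft_force: [0.3, 0.3, -0.5]
width: -0.001
```

```bash
cat >> h.py <<'E'
G=np.array([523.4,153.6,0.195])
def loc(s=None):
    s=s or manip.observe();c,q=np.cos(G[2]),np.sin(G[2]);d=s["eef_pos"][:2]-G[:2];f=s["ft_force"]
    print("t%.2f x_l %.1f y_l %.1f z %.1f | Fx %.1f Fy %.1f Fz %.1f"%(s["clock"],c*d[0]+q*d[1],-q*d[0]+c*d[1],s["eef_pos"][2],c*f[0]+q*f[1],-q*f[0]+c*f[1],f[2]),"yaw",round(2*np.arctan2(s["tcp_rot"][1],s["tcp_rot"][0]),4))
E
python3 - <<'E'
from h import *
loc();im=get_image("wrist");save(im,"w3");save(get_image("side"),"s3",(200,380,200,400),3.3)
E
```

```text
t3.37 x_l -101.2 y_l -65.4 z 86.4 | Fx 0.3 Fy 0.2 Fz -0.5 yaw 0.1934
```

View pics/w3.png

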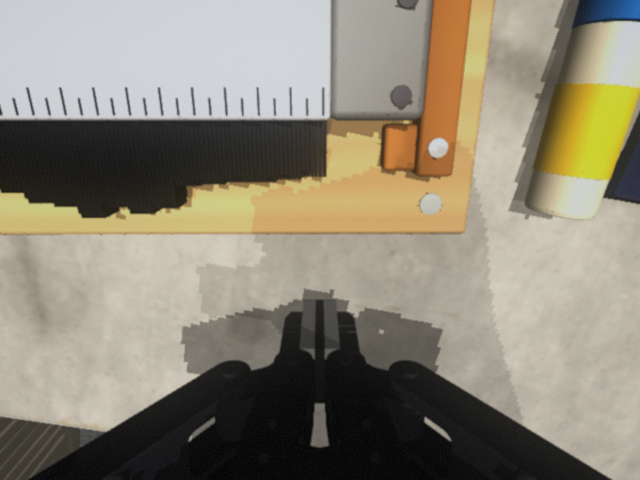

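View pics/s3.png

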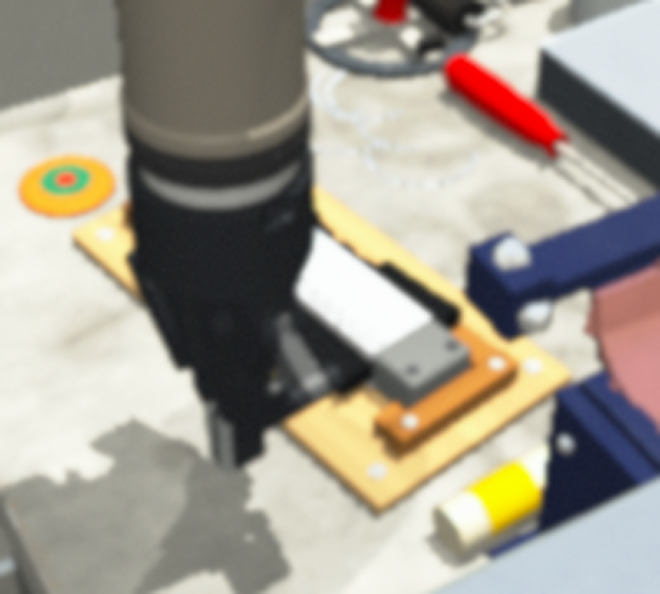

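Emit:
{"name": "step_arm", "arguments": {
  "rows": [
    {"gripper":-1,"dx":0.03,"dy":-0.004,"dz":0,"ax":0,"ay":0,"az":0},
    {"gripper":-1,"dx":0.045,"dy":-0.004,"dz":0,"ax":0,"ay":0,"az":0},
    {"gripper":-1,"dx":0.054,"dy":-0.004,"dz":0,"ax":0,"ay":0,"az":0},
    {"gripper":-1,"dx":0.058,"dy":-0.004,"dz":0,"ax":0,"ay":0,"az":0},
    {"gripper":-1,"dx":0.058,"dy":-0.004,"dz":0,"ax":0,"ay":0,"az":0}
  ]
}}

```text
clock: 3.88
eef_pos: [494.4, 86.2, 87.9]
tcp_rot: [0.995, 0.097, 0.001, 0.0]
ft_force: [-0.9, -0.4, 0.2]
width: 0.003
```

```bash
python3 - <<'E'
from h import *
loc();im=get_image("wrist");save(im,"w4");
E
```

```text
t3.88 x_l -41.5 y_l -60.5 z 87.9 | Fx -1.0 Fy -0.3 Fz 0.2 yaw 0.1951
```

View pics/w4.png

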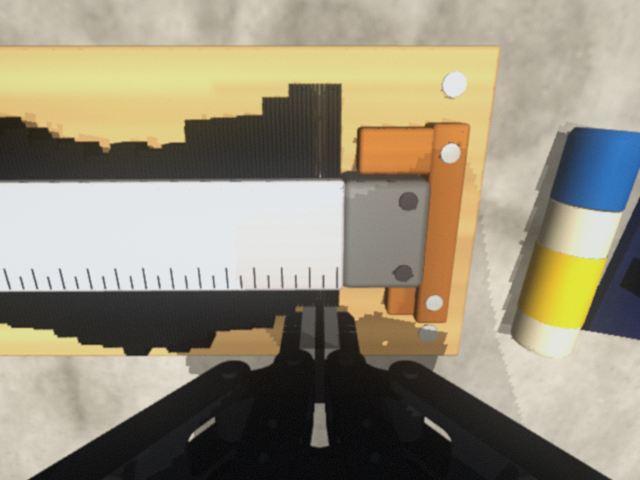

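Emit:
{"name": "step_arm", "arguments": {
  "rows": [
    {"gripper":-1,"dx":0.002,"dy":0,"dz":0,"ax":0,"ay":0,"az":0},
    {"gripper":-1,"dx":0.004,"dy":0,"dz":0,"ax":0,"ay":0,"az":0},
    {"gripper":-1,"dx":0.004,"dy":0,"dz":0,"ax":0,"ay":0,"az":0}
  ]
}}

```text
clock: 4.18
eef_pos: [496.5, 86.6, 86.8]
tcp_rot: [0.995, 0.098, -0.001, 0.0]
ft_force: [-2.1, -0.7, 1.6]
width: -0.003
```

Emit:
{"name": "step_arm", "arguments": {
  "rows": [
    {"gripper":-1,"dx":0.001,"dy":0,"dz":0,"ax":0,"ay":0,"az":0},
    {"gripper":-1,"dx":0.002,"dy":0,"dz":0,"ax":0,"ay":0,"az":0},
    {"gripper":-1,"dx":0.002,"dy":0,"dz":0,"ax":0,"ay":0,"az":0}
  ]
}}

```text
clock: 4.43
eef_pos: [498.0, 87.0, 86.5]
tcp_rot: [0.995, 0.098, -0.002, 0.0]
ft_force: [-4.7, -1.2, 4.0]
width: 0.001
```

```bash
python3 - <<'E'
from h import *
loc();im=get_image("wrist");save(im,"w5");
E
```

```text
t4.43 x_l -37.8 y_l -60.5 z 86.5 | Fx -4.8 Fy -0.2 Fz 4.0 yaw 0.1956
```

View pics/w5.png

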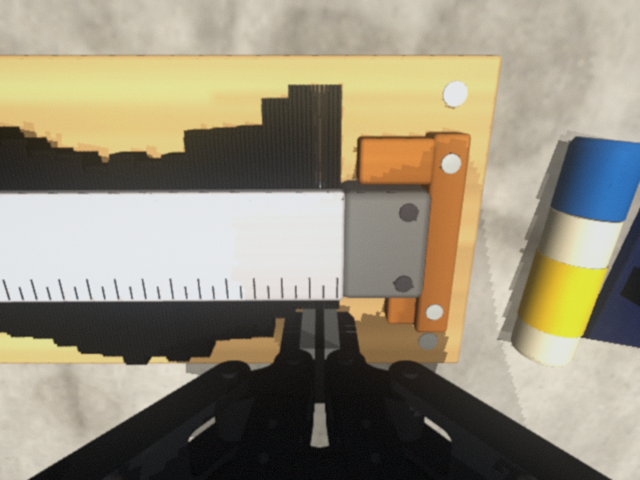

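Emit:
{"name": "step_arm", "arguments": {
  "rows": [
    {"gripper":-1,"dx":0.002,"dy":0,"dz":0,"ax":0,"ay":0,"az":0},
    {"gripper":-1,"dx":0.003,"dy":0,"dz":0,"ax":0,"ay":0,"az":0},
    {"gripper":-1,"dx":0.003,"dy":0,"dz":0,"ax":0,"ay":0,"az":0}
  ]
}}

```text
clock: 4.73
eef_pos: [498.5, 87.1, 85.9]
tcp_rot: [0.995, 0.098, -0.005, 0.001]
ft_force: [-9.1, -1.9, 6.8]
width: 0.002
```

```bash
python3 - <<'E'
from h import *
loc()
E
```

```text
t4.73 x_l -37.4 y_l -60.4 z 85.9 | Fx -9.3 Fy -0.1 Fz 6.8 yaw 0.1957
```

Emit:
{"name": "step_arm", "arguments": {
  "rows": [
    {"gripper":-1,"dx":-0.036,"dy":0,"dz":-0.002,"ax":0,"ay":0,"az":0},
    {"gripper":-1,"dx":-0.036,"dy":-0.017,"dz":-0.0025,"ax":0,"ay":0,"az":0},
    {"gripper":-1,"dx":-0.036,"dy":-0.017,"dz":-0.0025,"ax":0,"ay":0,"az":0},
    {"gripper":-1,"dx":-0.018,"dy":-0.017,"dz":-0.0025,"ax":0,"ay":0,"az":0},
    {"gripper":-1,"dx":-0.006,"dy":-0.017,"dz":-0.0025,"ax":0,"ay":0,"az":0}
  ]
}}

```text
clock: 5.15
eef_pos: [494.4, 103.9, 89.7]
tcp_rot: [0.995, 0.098, 0.001, -0.0]
ft_force: [-2.9, 0.4, 2.0]
width: 0.006
```

```bash
python3 - <<'E'
from h import *
loc()
E
```

```text
t5.15 x_l -38.1 y_l -43.1 z 89.7 | Fx -2.8 Fy 1.0 Fz 2.0 yaw 0.1963
```

Emit:
{"name": "step_arm", "arguments": {
  "rows": [
    {"gripper":-1,"dx":0.002,"dy":0,"dz":0,"ax":0,"ay":0,"az":0},
    {"gripper":-1,"dx":0.004,"dy":0,"dz":0,"ax":0,"ay":0,"az":0},
    {"gripper":-1,"dx":0.006,"dy":0,"dz":0,"ax":0,"ay":0,"az":0},
    {"gripper":-1,"dx":0.006,"dy":0,"dz":0,"ax":0,"ay":0,"az":0}
  ]
}}

```text
clock: 5.48
eef_pos: [495.4, 104.0, 88.4]
tcp_rot: [0.995, 0.098, -0.005, 0.001]
ft_force: [-10.3, -1.8, 6.1]
width: -0.001
```

```bash
python3 - <<'E'
from h import *
loc();im=get_image("wrist");save(im,"w6");
E
```

```text
t5.48 x_l -37.1 y_l -43.2 z 88.4 | Fx -10.4 Fy 0.2 Fz 6.1 yaw 0.1958
```

View pics/w6.png

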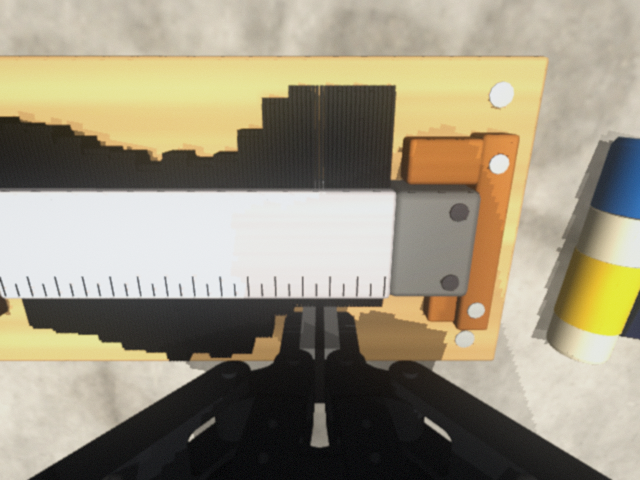

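Emit:
{"name": "step_arm", "arguments": {
  "rows": [
    {"gripper":-1,"dx":-0.036,"dy":0,"dz":0,"ax":0,"ay":0,"az":0},
    {"gripper":-1,"dx":-0.036,"dy":-0.0175,"dz":0,"ax":0,"ay":0,"az":0},
    {"gripper":-1,"dx":-0.036,"dy":-0.0175,"dz":0,"ax":0,"ay":0,"az":0},
    {"gripper":-1,"dx":-0.018,"dy":-0.0175,"dz":0,"ax":0,"ay":0,"az":0},
    {"gripper":-1,"dx":-0.006,"dy":-0.0175,"dz":0,"ax":0,"ay":0,"az":0}
  ]
}}

```text
clock: 5.95
eef_pos: [491.3, 120.9, 89.7]
tcp_rot: [0.995, 0.098, 0.001, -0.0]
ft_force: [-2.8, 1.5, 2.1]
width: -0.002
```

Emit:
{"name": "step_arm", "arguments": {
  "rows": [
    {"gripper":-1,"dx":0.002,"dy":0,"dz":0,"ax":0,"ay":0,"az":0},
    {"gripper":-1,"dx":0.004,"dy":0,"dz":0,"ax":0,"ay":0,"az":0},
    {"gripper":-1,"dx":0.006,"dy":0,"dz":0,"ax":0,"ay":0,"az":0},
    {"gripper":-1,"dx":0.006,"dy":0,"dz":0,"ax":0,"ay":0,"az":0}
  ]
}}

```text
clock: 6.28
eef_pos: [492.1, 120.9, 88.5]
tcp_rot: [0.995, 0.098, -0.005, 0.001]
ft_force: [-11.3, -1.3, 7.3]
width: 0.001
```

```bash
python3 - <<'E'
from h import *
loc()
E
```

```text
t6.28 x_l -37.1 y_l -26.0 z 88.5 | Fx -11.3 Fy 0.9 Fz 7.3 yaw 0.1956
```

Emit:
{"name": "step_arm", "arguments": {
  "rows": [
    {"gripper":-1,"dx":-0.038,"dy":0,"dz":0,"ax":0,"ay":0,"az":0},
    {"gripper":-1,"dx":-0.038,"dy":-0.0175,"dz":0,"ax":0,"ay":0,"az":0},
    {"gripper":-1,"dx":-0.038,"dy":-0.0175,"dz":0,"ax":0,"ay":0,"az":0},
    {"gripper":-1,"dx":-0.018,"dy":-0.0175,"dz":0,"ax":0,"ay":0,"az":0},
    {"gripper":-1,"dx":-0.006,"dy":-0.0175,"dz":0,"ax":0,"ay":0,"az":0}
  ]
}}

```text
clock: 6.7
eef_pos: [488.2, 137.9, 89.9]
tcp_rot: [0.995, 0.098, 0.001, -0.0]
ft_force: [-16.4, 0.6, 10.4]
width: 0.001
```

Emit:
{"name": "step_arm", "arguments": {
  "rows": [
    {"gripper":-1,"dx":0.002,"dy":0,"dz":0,"ax":0,"ay":0,"az":0},
    {"gripper":-1,"dx":0.004,"dy":0,"dz":0,"ax":0,"ay":0,"az":0},
    {"gripper":-1,"dx":0.006,"dy":0,"dz":0,"ax":0,"ay":0,"az":0},
    {"gripper":-1,"dx":0.006,"dy":0,"dz":0,"ax":0,"ay":0,"az":0}
  ]
}}

```text
clock: 7.03
eef_pos: [488.7, 138.0, 88.6]
tcp_rot: [0.995, 0.098, -0.006, 0.001]
ft_force: [-12.7, -2.2, 8.0]
width: -0.006
```

```bash
python3 - <<'E'
from h import *
loc();im=get_image("wrist");save(im,"w7");
E
```

```text
t7.03 x_l -37.0 y_l -8.6 z 88.6 | Fx -12.9 Fy 0.3 Fz 8.0 yaw 0.1955
```

View pics/w7.png

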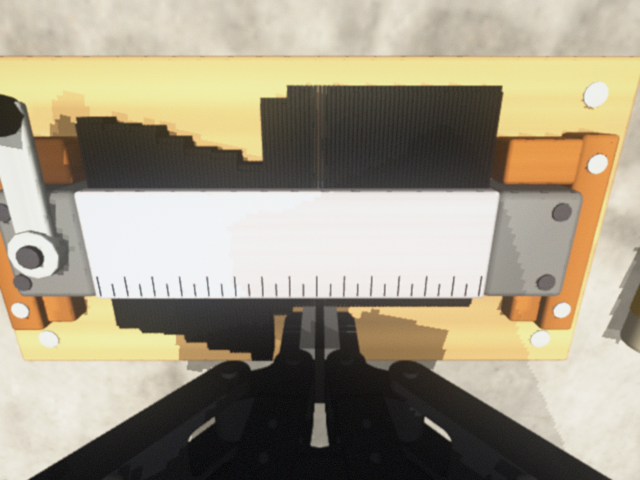

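Emit:
{"name": "step_arm", "arguments": {
  "rows": [
    {"gripper":-1,"dx":-0.038,"dy":0,"dz":0,"ax":0,"ay":0,"az":0},
    {"gripper":-1,"dx":-0.038,"dy":-0.0175,"dz":0,"ax":0,"ay":0,"az":0},
    {"gripper":-1,"dx":-0.038,"dy":-0.0175,"dz":0,"ax":0,"ay":0,"az":0},
    {"gripper":-1,"dx":-0.018,"dy":-0.0175,"dz":0,"ax":0,"ay":0,"az":0},
    {"gripper":-1,"dx":-0.007,"dy":-0.0175,"dz":0,"ax":0,"ay":0,"az":0}
  ]
}}

```text
clock: 7.5
eef_pos: [484.7, 155.0, 90.1]
tcp_rot: [0.995, 0.097, 0.001, -0.0]
ft_force: [-10.2, 1.0, 7.2]
width: 0.0
```

Emit:
{"name": "step_arm", "arguments": {
  "rows": [
    {"gripper":-1,"dx":0.002,"dy":0,"dz":0,"ax":0,"ay":0,"az":0},
    {"gripper":-1,"dx":0.004,"dy":0,"dz":0,"ax":0,"ay":0,"az":0},
    {"gripper":-1,"dx":0.006,"dy":0,"dz":0,"ax":0,"ay":0,"az":0},
    {"gripper":-1,"dx":0.006,"dy":0,"dz":0,"ax":0,"ay":0,"az":0}
  ]
}}

```text
clock: 7.83
eef_pos: [485.3, 155.0, 88.9]
tcp_rot: [0.995, 0.097, -0.005, 0.001]
ft_force: [-11.0, -1.3, 7.5]
width: 0.0
```

Emit:
{"name": "step_arm", "arguments": {
  "rows": [
    {"gripper":-1,"dx":-0.038,"dy":0,"dz":0,"ax":0,"ay":0,"az":0},
    {"gripper":-1,"dx":-0.038,"dy":-0.0175,"dz":0,"ax":0,"ay":0,"az":0},
    {"gripper":-1,"dx":-0.038,"dy":-0.0175,"dz":0,"ax":0,"ay":0,"az":0},
    {"gripper":-1,"dx":-0.018,"dy":-0.0175,"dz":0,"ax":0,"ay":0,"az":0},
    {"gripper":-1,"dx":-0.006,"dy":-0.0175,"dz":0,"ax":0,"ay":0,"az":0}
  ]
}}

```text
clock: 8.25
eef_pos: [481.5, 171.9, 90.3]
tcp_rot: [0.995, 0.097, 0.001, -0.0]
ft_force: [-27.4, -3.6, 15.2]
width: -0.001
```

Emit:
{"name": "step_arm", "arguments": {
  "rows": [
    {"gripper":-1,"dx":0.002,"dy":0,"dz":0,"ax":0,"ay":0,"az":0},
    {"gripper":-1,"dx":0.004,"dy":0,"dz":0,"ax":0,"ay":0,"az":0},
    {"gripper":-1,"dx":0.006,"dy":0,"dz":0,"ax":0,"ay":0,"az":0},
    {"gripper":-1,"dx":0.006,"dy":0,"dz":0,"ax":0,"ay":0,"az":0}
  ]
}}

```text
clock: 8.58
eef_pos: [481.9, 171.9, 89.0]
tcp_rot: [0.995, 0.097, -0.005, 0.001]
ft_force: [-12.3, -1.7, 7.7]
width: 0.002
```

```bash
python3 - <<'E'
from h import *
loc();im=get_image("wrist");save(im,"w8");
E
```

```text
t8.58 x_l -37.1 y_l 26.0 z 89.0 | Fx -12.4 Fy 0.7 Fz 7.7 yaw 0.1951
```

View pics/w8.png

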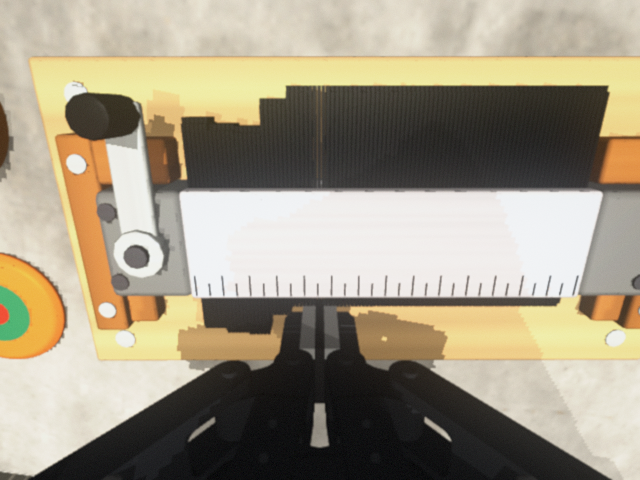

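Emit:
{"name": "step_arm", "arguments": {
  "rows": [
    {"gripper":-1,"dx":-0.038,"dy":0,"dz":0,"ax":0,"ay":0,"az":0},
    {"gripper":-1,"dx":-0.038,"dy":-0.0175,"dz":0,"ax":0,"ay":0,"az":0},
    {"gripper":-1,"dx":-0.038,"dy":-0.0175,"dz":0,"ax":0,"ay":0,"az":0},
    {"gripper":-1,"dx":-0.02,"dy":-0.0175,"dz":0,"ax":0,"ay":0,"az":0},
    {"gripper":-1,"dx":-0.01,"dy":-0.0175,"dz":0,"ax":0,"ay":0,"az":0}
  ]
}}

```text
clock: 9.05
eef_pos: [475.9, 188.5, 90.8]
tcp_rot: [0.995, 0.097, 0.003, -0.001]
ft_force: [-4.0, 0.9, 1.2]
width: -0.004
```

Emit:
{"name": "step_arm", "arguments": {
  "rows": [
    {"gripper":-1,"dx":0.003,"dy":0,"dz":0,"ax":0,"ay":0,"az":0},
    {"gripper":-1,"dx":0.006,"dy":0,"dz":0,"ax":0,"ay":0,"az":0},
    {"gripper":-1,"dx":0.009,"dy":0,"dz":0,"ax":0,"ay":0,"az":0},
    {"gripper":-1,"dx":0.01,"dy":0,"dz":0,"ax":0,"ay":0,"az":0},
    {"gripper":-1,"dx":0.01,"dy":0,"dz":0,"ax":0,"ay":0,"az":0}
  ]
}}

```text
clock: 9.47
eef_pos: [478.4, 189.0, 89.0]
tcp_rot: [0.995, 0.098, -0.004, 0.001]
ft_force: [-10.3, -1.9, 7.5]
width: 0.002
```

Emit:
{"name": "step_arm", "arguments": {
  "rows": [
    {"gripper":-1,"dx":-0.038,"dy":0,"dz":0,"ax":0,"ay":0,"az":0},
    {"gripper":-1,"dx":-0.038,"dy":-0.0175,"dz":0,"ax":0,"ay":0,"az":0},
    {"gripper":-1,"dx":-0.038,"dy":-0.0175,"dz":0,"ax":0,"ay":0,"az":0},
    {"gripper":-1,"dx":-0.02,"dy":-0.0175,"dz":0,"ax":0,"ay":0,"az":0},
    {"gripper":-1,"dx":-0.01,"dy":-0.0175,"dz":0,"ax":0,"ay":0,"az":0}
  ]
}}

```text
clock: 9.88
eef_pos: [472.1, 205.6, 90.7]
tcp_rot: [0.995, 0.097, 0.003, -0.001]
ft_force: [-1.1, 1.2, 1.0]
width: 0.002
```

Emit:
{"name": "step_arm", "arguments": {
  "rows": [
    {"gripper":-1,"dx":0.003,"dy":0,"dz":0,"ax":0,"ay":0,"az":0},
    {"gripper":-1,"dx":0.006,"dy":0,"dz":0,"ax":0,"ay":0,"az":0},
    {"gripper":-1,"dx":0.009,"dy":0,"dz":0,"ax":0,"ay":0,"az":0},
    {"gripper":-1,"dx":0.01,"dy":0,"dz":0,"ax":0,"ay":0,"az":0},
    {"gripper":-1,"dx":0.01,"dy":0,"dz":0,"ax":0,"ay":0,"az":0}
  ]
}}

```text
clock: 10.3
eef_pos: [474.9, 206.3, 88.9]
tcp_rot: [0.995, 0.098, -0.004, 0.001]
ft_force: [-8.2, -2.8, 4.8]
width: -0.0
```

```bash
python3 - <<'E'
from h import *
loc();im=get_image("wrist");save(im,"w9");
E
```

```text
t10.30 x_l -37.4 y_l 61.1 z 88.9 | Fx -8.6 Fy -1.2 Fz 4.8 yaw 0.1958
```

View pics/w9.png

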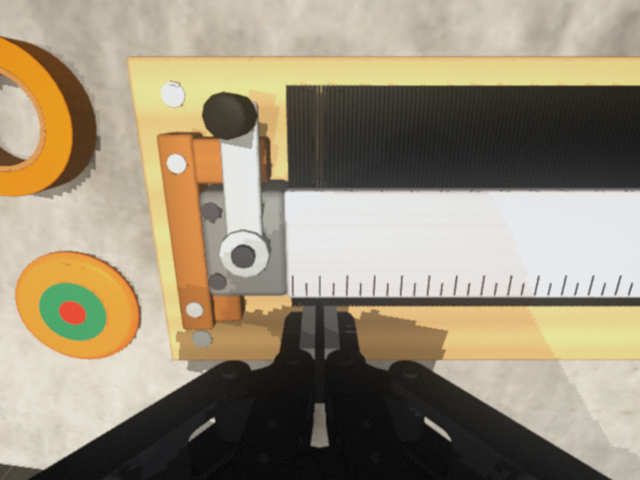

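Emit:
{"name": "step_arm", "arguments": {
  "rows": [
    {"gripper":-1,"dx":-0.035,"dy":0,"dz":0,"ax":0,"ay":0,"az":0},
    {"gripper":-1,"dx":-0.035,"dy":0.035,"dz":-0.03,"ax":0,"ay":0,"az":0},
    {"gripper":-1,"dx":-0.035,"dy":0.06,"dz":-0.05,"ax":0,"ay":0,"az":0},
    {"gripper":-1,"dx":-0.035,"dy":0.06,"dz":-0.05,"ax":0,"ay":0,"az":0},
    {"gripper":-1,"dx":-0.035,"dy":0.06,"dz":-0.05,"ax":0,"ay":0,"az":0}
  ]
}}

```text
clock: 10.77
eef_pos: [458.3, 139.5, 141.3]
tcp_rot: [0.995, 0.095, 0.004, 0.0]
ft_force: [0.2, 0.5, 0.6]
width: -0.004
```

```bash
python3 - <<'E'
from h import *
get_image("top")
loc();im=get_image("wrist");save(im,"w10");save(im,"w10c",(170,290,100,500),2)
E
```

```text
t10.82 x_l -67.5 y_l 0.4 z 140.4 | Fx -0.3 Fy 0.6 Fz -0.1 yaw 0.1925
```

View pics/w10.png

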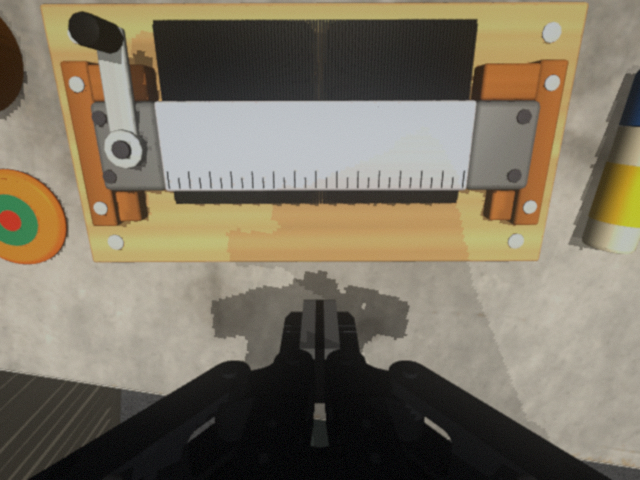

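View pics/w10c.png

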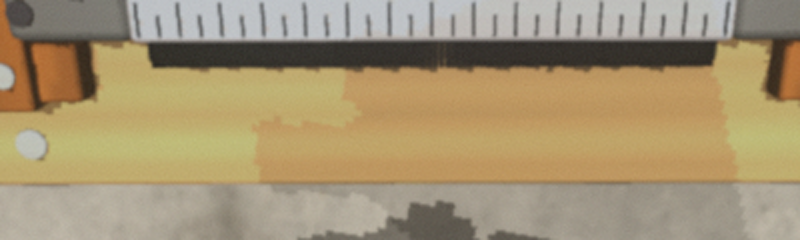

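Emit:
{"name": "step_arm", "arguments": {
  "rows": [
    {"gripper":-1,"dx":0.03,"dy":-0.03,"dz":-0.02,"ax":0,"ay":0,"az":0},
    {"gripper":-1,"dx":0.058,"dy":-0.06,"dz":-0.02,"ax":0,"ay":0,"az":0},
    {"gripper":-1,"dx":0.086,"dy":-0.09,"dz":-0.02,"ax":0,"ay":0,"az":0},
    {"gripper":-1,"dx":0.115,"dy":-0.118,"dz":-0.02,"ax":0,"ay":0,"az":0},
    {"gripper":-1,"dx":0.115,"dy":-0.118,"dz":-0.02,"ax":0,"ay":0,"az":0}
  ]
}}

```text
clock: 11.28
eef_pos: [546.0, 290.0, 158.3]
tcp_rot: [0.995, 0.102, 0.001, -0.005]
ft_force: [0.0, 1.1, 1.1]
width: 0.003
```

```bash
python3 - <<'E'
from h import *
get_image("top")
loc();im=get_image("wrist");save(im,"w11");save(get_image("side"),"s11",(150,350,200,400),3)
E
```

```text
t11.33 x_l 46.7 y_l 126.6 z 158.0 | Fx -0.6 Fy 1.1 Fz -0.1 yaw 0.2029
```

View pics/w11.png

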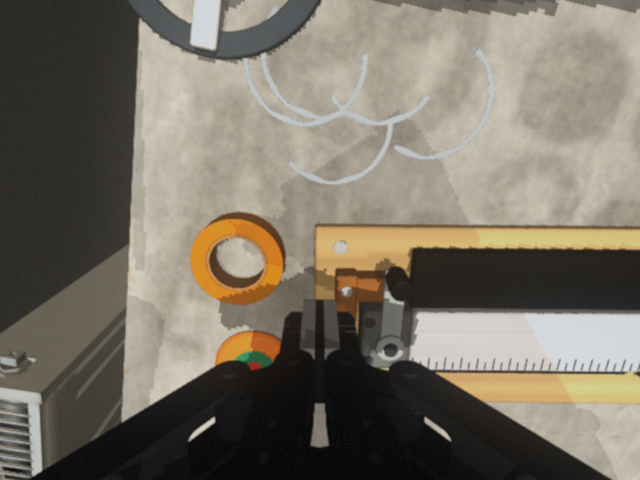

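View pics/s11.png

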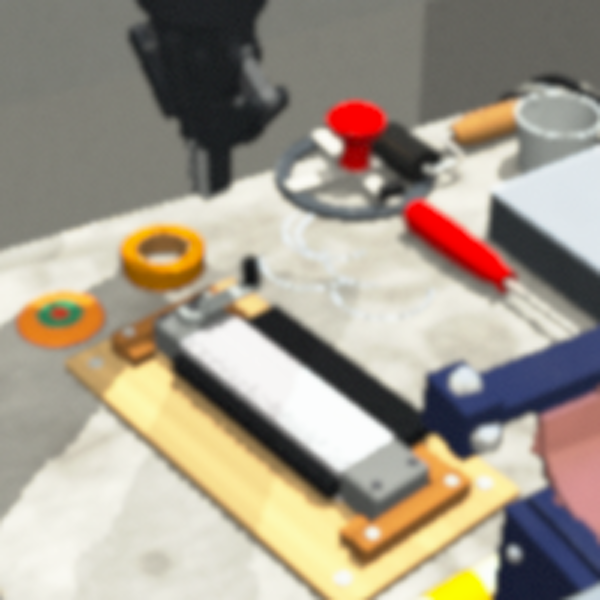

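Emit:
{"name": "step_arm", "arguments": {
  "rows": [
    {"gripper":-1,"dx":0,"dy":0,"dz":0.02,"ax":0,"ay":0,"az":0},
    {"gripper":-1,"dx":0,"dy":0,"dz":0.042,"ax":0,"ay":0,"az":0},
    {"gripper":-1,"dx":0,"dy":0,"dz":0.042,"ax":0,"ay":0,"az":0},
    {"gripper":-1,"dx":0,"dy":0,"dz":0.042,"ax":0,"ay":0,"az":0}
  ]
}}

```text
clock: 11.77
eef_pos: [543.7, 277.6, 116.1]
tcp_rot: [0.995, 0.097, -0.002, 0.001]
ft_force: [0.1, 0.8, 0.7]
width: 0.002
```

```bash
python3 - <<'E'
from h import *
loc();im=get_image("wrist");save(im,"w12")
c,s=np.cos(G[2]),np.sin(G[2])
for x,y,z in((45.5,84,56),(44,84,56),(1,84,39)): print(proj(im,[G[0]+c*x-s*y,G[1]+s*x+c*y,z]))
E
```

```text
t11.77 x_l 43.9 y_l 117.8 z 116.1 | Fx 0.2 Fy 0.8 Fz 0.7 yaw 0.1946
[[404.60331238 332.53263387]]
[[404.3188989  335.82723286]]
[[389.84568194 393.8131926 ]]
```

View pics/w12.png

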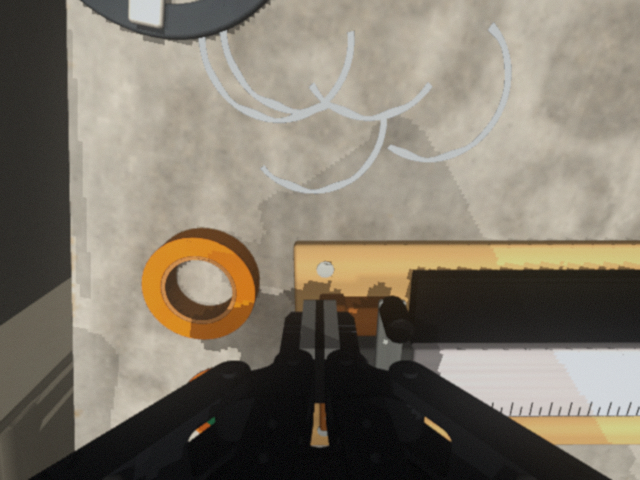

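Emit:
{"name": "step_arm", "arguments": {
  "rows": [
    {"gripper":-1,"dx":0.001,"dy":0.012,"dz":0,"ax":0,"ay":0,"az":0},
    {"gripper":-1,"dx":0.004,"dy":0.022,"dz":0,"ax":0,"ay":0,"az":0},
    {"gripper":-1,"dx":0.006,"dy":0.031,"dz":0,"ax":0,"ay":0,"az":0},
    {"gripper":-1,"dx":0.005,"dy":0.041,"dz":0,"ax":0,"ay":0,"az":0},
    {"gripper":-1,"dx":0.003,"dy":0.05,"dz":0,"ax":0,"ay":0,"az":0}
  ]
}}

```text
clock: 12.23
eef_pos: [558.8, 230.2, 118.1]
tcp_rot: [0.995, 0.097, 0.001, -0.0]
ft_force: [-0.2, 3.4, 0.5]
width: 0.002
```

```bash
python3 - <<'E'
from h import *
loc();im=get_image("wrist");save(im,"w13")
E
```

```text
t12.23 x_l 49.5 y_l 68.3 z 118.1 | Fx 0.5 Fy 3.4 Fz 0.5 yaw 0.1938
```

View pics/w13.png

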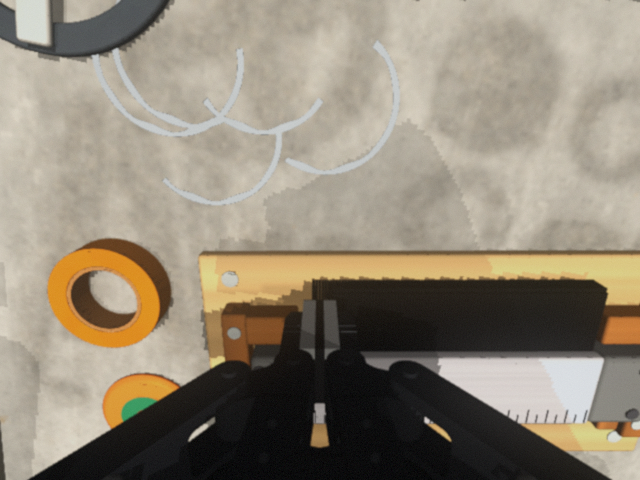

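Emit:
{"name": "step_arm", "arguments": {
  "rows": [
    {"gripper":-1,"dx":-0.002,"dy":0.008,"dz":0,"ax":0,"ay":0,"az":0},
    {"gripper":-1,"dx":-0.007,"dy":0.015,"dz":0,"ax":0,"ay":0,"az":0},
    {"gripper":-1,"dx":-0.013,"dy":0.021,"dz":0,"ax":0,"ay":0,"az":0},
    {"gripper":-1,"dx":-0.019,"dy":0.025,"dz":0,"ax":0,"ay":0,"az":0},
    {"gripper":-1,"dx":-0.025,"dy":0.027,"dz":0,"ax":0,"ay":0,"az":0}
  ]
}}

```text
clock: 12.7
eef_pos: [538.0, 198.7, 117.4]
tcp_rot: [0.995, 0.097, 0.0, 0.001]
ft_force: [1.8, 0.2, 0.9]
width: 0.001
```

```bash
python3 - <<'E'
from h import *
loc();im=get_image("wrist");save(im,"w14");save(get_image("side"),"s14",(150,350,200,400),3)
E
```

```text
t12.70 x_l 23.0 y_l 41.4 z 117.4 | Fx 1.8 Fy -0.2 Fz 0.9 yaw 0.1947
```

View pics/w14.png

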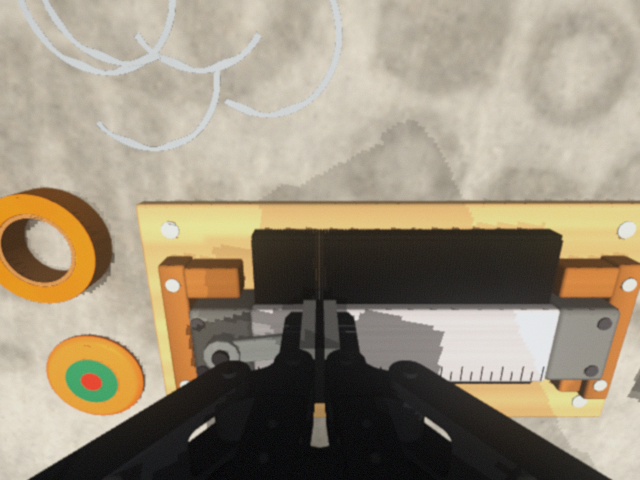

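View pics/s14.png

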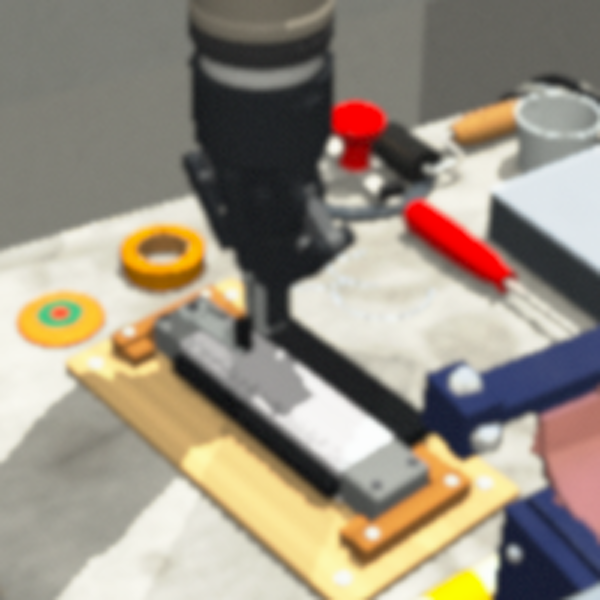

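Emit:
{"name": "step_arm", "arguments": {
  "rows": [
    {"gripper":-1,"dx":-0.003,"dy":0.001,"dz":0,"ax":0,"ay":0,"az":0},
    {"gripper":-1,"dx":-0.006,"dy":0.001,"dz":0,"ax":0,"ay":0,"az":0},
    {"gripper":-1,"dx":-0.008,"dy":0.001,"dz":0,"ax":0,"ay":0,"az":0},
    {"gripper":-1,"dx":-0.008,"dy":0.001,"dz":0,"ax":0,"ay":0,"az":0}
  ]
}}

```text
clock: 13.13
eef_pos: [530.6, 197.5, 117.4]
tcp_rot: [0.995, 0.098, 0.0, 0.0]
ft_force: [2.0, -0.7, -1.2]
width: 0.001
```

```bash
python3 - <<'E'
from h import *
loc();im=get_image("wrist");save(im,"w15")
E
```

```text
t13.13 x_l 15.6 y_l 41.7 z 117.4 | Fx 1.8 Fy -1.1 Fz -1.2 yaw 0.1959
```

View pics/w15.png

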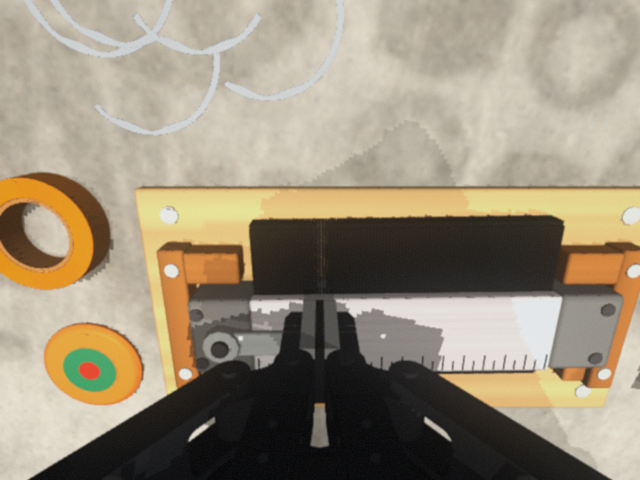

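Emit:
{"name": "step_arm", "arguments": {
  "rows": [
    {"gripper":-1,"dx":-0.002,"dy":0,"dz":0,"ax":0,"ay":0,"az":0},
    {"gripper":-1,"dx":-0.003,"dy":0,"dz":0,"ax":0,"ay":0,"az":0},
    {"gripper":-1,"dx":-0.003,"dy":0,"dz":0,"ax":0,"ay":0,"az":0}
  ]
}}

```text
clock: 13.43
eef_pos: [529.1, 197.1, 118.1]
tcp_rot: [0.995, 0.097, 0.002, -0.0]
ft_force: [4.1, -0.2, -0.8]
width: -0.001
```

Emit:
{"name": "step_arm", "arguments": {
  "rows": [
    {"gripper":-1,"dx":-0.002,"dy":0,"dz":0,"ax":0,"ay":0,"az":0},
    {"gripper":-1,"dx":-0.002,"dy":0,"dz":0,"ax":0,"ay":0,"az":0}
  ]
}}

```text
clock: 13.6
eef_pos: [527.9, 196.8, 118.7]
tcp_rot: [0.995, 0.097, 0.003, -0.0]
ft_force: [6.1, -0.4, 1.5]
width: -0.003
```

```bash
python3 - <<'E'
from h import *
loc()
E
```

```text
t13.60 x_l 12.7 y_l 41.5 z 118.7 | Fx 5.9 Fy -1.6 Fz 1.5 yaw 0.195
```

Emit:
{"name": "step_arm", "arguments": {
  "rows": [
    {"gripper":-1,"dx":-0.002,"dy":0,"dz":0,"ax":0,"ay":0,"az":0},
    {"gripper":-1,"dx":-0.003,"dy":0,"dz":0,"ax":0,"ay":0,"az":0},
    {"gripper":-1,"dx":-0.003,"dy":0,"dz":0,"ax":0,"ay":0,"az":0}
  ]
}}

```text
clock: 13.85
eef_pos: [526.0, 196.4, 119.4]
tcp_rot: [0.995, 0.097, 0.004, -0.001]
ft_force: [6.3, 0.7, 2.4]
width: -0.002
```

```bash
python3 - <<'E'
from h import *
loc()
E
```

```text
t13.85 x_l 10.8 y_l 41.4 z 119.4 | Fx 6.4 Fy -0.6 Fz 2.4 yaw 0.1948
```

Emit:
{"name": "step_arm", "arguments": {
  "rows": [
    {"gripper":-1,"dx":0.03,"dy":0,"dz":0,"ax":0,"ay":0,"az":0},
    {"gripper":-1,"dx":0.03,"dy":0,"dz":-0.04,"ax":0,"ay":0,"az":0},
    {"gripper":-1,"dx":0.01,"dy":0.02,"dz":-0.08,"ax":0,"ay":0,"az":0},
    {"gripper":-1,"dx":-0.025,"dy":0.03,"dz":-0.1,"ax":0,"ay":0,"az":0},
    {"gripper":-1,"dx":-0.06,"dy":0.04,"dz":-0.12,"ax":0,"ay":0,"az":0}
  ]
}}

```text
clock: 14.27
eef_pos: [475.3, 147.5, 235.0]
tcp_rot: [0.995, 0.098, -0.001, -0.001]
ft_force: [0.1, 0.2, 0.3]
width: 0.001
```

Emit:
{"name": "step_arm", "arguments": {
  "rows": [
    {"gripper":-1,"dx":-0.05,"dy":0,"dz":0,"ax":0,"ay":0,"az":0},
    {"gripper":-1,"dx":-0.06,"dy":0,"dz":0,"ax":0,"ay":0,"az":0},
    {"gripper":-1,"dx":-0.06,"dy":0,"dz":0,"ax":0,"ay":0,"az":0},
    {"gripper":-1,"dx":-0.06,"dy":0,"dz":0,"ax":0,"ay":0,"az":0}
  ]
}}

```text
clock: 14.6
eef_pos: [415.5, 135.7, 234.2]
tcp_rot: [0.995, 0.098, -0.001, 0.001]
ft_force: [0.5, -0.1, 0.3]
width: -0.002
```

```bash
python3 - <<'E'
from h import *
get_image("top")
loc();im=get_image("wrist");save(im,"w16");save(im,"w16c",(0,250,80,480),2)
E
```

```text
t14.65 x_l -108.0 y_l 3.3 z 234.3 | Fx 0.5 Fy -0.0 Fz 0.3 yaw 0.1959
```

View pics/w16.png

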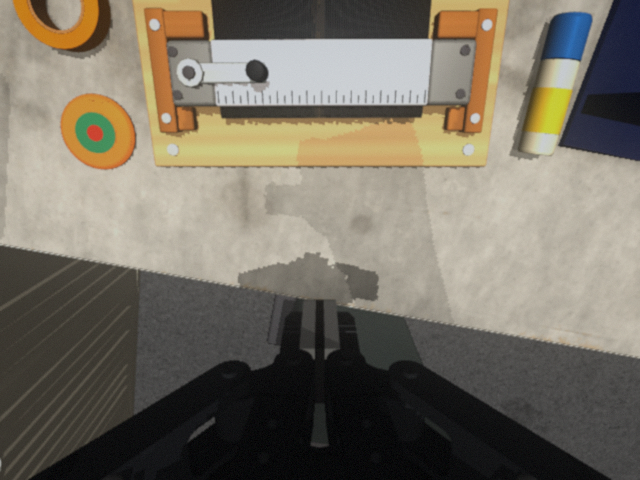

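View pics/w16c.png

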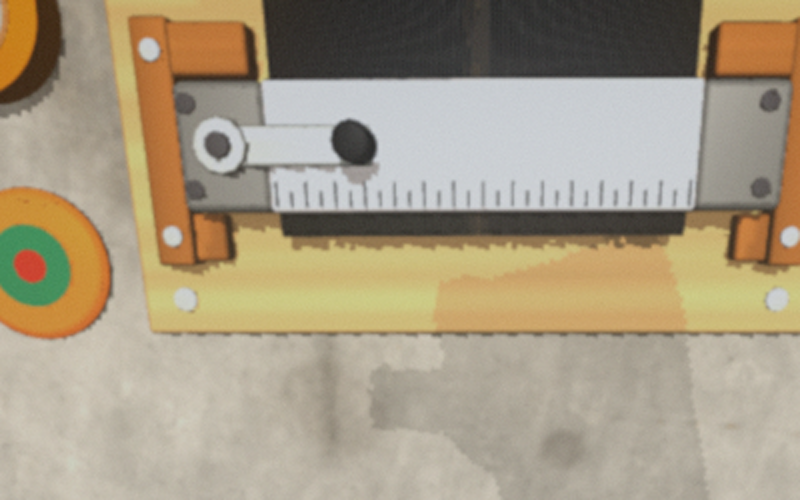

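```bash
python3 - <<'E'
from h import *
im=get_image("wrist");g=cv2.GaussianBlur(cv2.cvtColor(im["frame"],cv2.COLOR_RGB2GRAY),(0,0),.8).astype(float)
def edge(c0,c1,r0,r1,sgn):
    cs=np.arange(c0,c1);out=[]
    for c in cs:
        d=sgn*np.diff(g[r0:r1,c]);i=int(np.argmax(d));i=min(max(i,1),len(d)-2)
        a,b,e=d[i-1:i+2];o=0.5*(a-e)/(a-2*b+e) if (a-2*b+e) else 0
        out.append(r0+i+.5+o)
    out=np.array(out);p=np.polyfit(cs,out,1);k=abs(out-np.polyval(p,cs))<1.0
    p=np.polyfit(cs[k],out[k],1);return np.degrees(np.arctan(p[0])).round(2),k.mean().round(2),(out-np.polyval(p,cs)).round(1)
print("lever top",edge(206,244,58,68,1)[:2]," low",edge(206,244,78,88,-1)[:2])
a=edge(190,425,34,46,1);print("housing back edge",a[:2])
a=edge(220,425,100,109,-1);print("housing front edge",a[:2])
a=edge(224,420,110,122,1);print("blade front",a[:2]);print(a[2][::8])
t=get_image("top");save(t,"t16",(225,345,220,440),3.6)
for c in (206,225,244): print(g[56:90,c].astype(int))
E
```

```text
lever top (np.float64(1.45), np.float64(1.0))  low (np.float64(-1.0), np.float64(1.0))
housing back edge (np.float64(-0.33), np.float64(0.98))
housing front edge (np.float64(-0.33), np.float64(1.0))
blade front (np.float64(-0.26), np.float64(1.0))
[-0.1  0.1  0.1  0.4  0.2 -0.1 -0.2 -0.1 -0.  -0.2 -0.1 -0.2 -0.3 -0.2
 -0.1 -0.  -0.1 -0.  -0.1 -0.1  0.3  0.7 -0.1  0.1  0.1]
[152 152 152 152 152 151 151 153 165 184 198 202 202 202 202 202 202 201
 200 201 201 201 200 200 201 200 189 162 127 116 130 144 148 148]
[202 202 202 202 203 203 202 198 192 194 200 202 203 203 203 203 203 203
 203 203 203 204 204 203 203 201 190 163 141 147 172 193 202 204]
[203 203 203 203 203 203 203 199 195 195 197 196 194 193 190 187 189 193
 197 201 202 203 204 204 204 201 190 163 140 143 161 183 198 203]
```

View pics/t16.png

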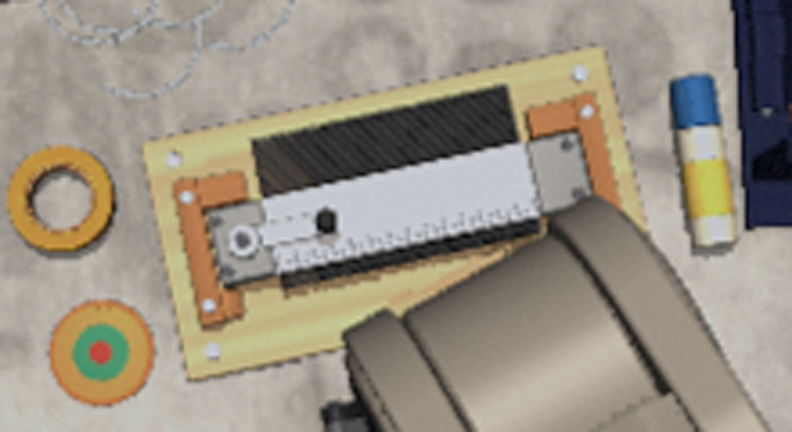

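```bash
python3 - <<'E'
from h import *
s=manip.observe();loc(s);print(abs(s["qvel"]).max());print(job_done())
E
```

```text
t14.80 x_l -106.7 y_l 3.4 z 234.3 | Fx -0.1 Fy -0.2 Fz -0.2 yaw 0.1956
0.003957399411329426
the job is handed in; nothing more can be done
None
```

The comb is fully home and level, the lock lever is closed along the housing, and I handed the job in at about 14.8 s of the 67 s allowed.

- **Blades:** I pushed them in two packs at a time with shut fingertips, at eight places from right to left. Each push ended with about 8–13 N against a stop, all within about 0.4 mm of the same depth. One contact peaked briefly at about 27 N.
- **Lock lever:** I swept the post clockwise from the left, then pressed it towards the front with about 6 N. This push slid the gauge a few millimetres forward, apparently within its pocket play.
- **Last checks:** The row of blades is parallel to the housing within 0.1°, with local residuals of 0.7 px at most (about 0.3 mm). The gauge is still in its pockets, the tape roll, badge and glue stick look unmoved in the last pictures, and the arm was clear and still with no contact force.
- **Less certain:** The two edges I fitted on the lever disagreed, at +1.45° and −1.0°, because the white pivot ring disturbed the fit. Reading the clean part of the lower edge by eye puts the lever within about 0.5° of the housing. The last push on the lever did not show a clean force jump at its stop, because the gauge was sliding; I judged it closed from the pictures.
- **Not checked at the end:** The screwdriver was out of view in the last pictures; the arm never went near it.

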